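Lock the work rest into its bench socket

ROBOT

A 6-joint arm with a two-finger parallel gripper is mounted at the origin on the work surface. World frame = base frame: x ahead of the robot, y to its left, z up, the work surface at z = 0. Lengths are in m, angles in rad, forces in N, time in s.
With the tool pointing down it reaches from about 0.35 to 0.95 m from the base axis. Payload 17.4 kg.
Tool frame: the origin (TCP) lies midway between the tips of the shut fingers; the grasp point (between the pads) lies 19 mm behind it (pinch_z is the distance from the TCP to the grasp point, in m); z points along the fingers, y is the direction in which the jaws open and shut (so a half turn about z gives the same grasp; the last joint's range is limited). The gripper opens to 93 mm and grips with 3 to 60 N. Pads are 15 mm wide; open, the fingers measure 128 mm over their backs; the gripper's body (75 mm by 188 mm) begins 65 mm behind the grasp point.
Start: joints at [-1.142, 0.116, 1.442, -0, 1.584, -0.038], TCP at [0.304, -0.603, 0.219] pointing down, gripper open.
Joint ranges: [-2.83, 2.83], [-0.83, 2.19], [0.07, 2.5], [-1.14, 4.28], [0.01, 3], [-2.97, 2.97]. Speed limits (rad/s): [1.89, 1.89, 2.22, 3.14, 3.14, 3.14].

INTERFACE

Orientations are given as a rotation vector (axis times angle).
In Python, from bench import get_state, capture, hand_in, pinch_z gives the robot as it stands. The module is installed in compiled form; this text tells all that it offers.
- The arm moves only by the tool move_arm, never from a script. Its arguments are lists of equal length, an entry for each row: "xyz": the shift along the tool's x, y, z in cm, a list of three; "turn": the turn about the tool's z in rad; "grip": the opening, from -1 (shut) to 1 (fully open). In form: {"xyz": [[dx, dy, dz], ...], "turn": [turn, ...], "grip": [grip, ...]}. A call has 1 to 20 rows; each row is the pose to reach, as a shift and turn from the pose measured when the call began, along the tool's axes at that moment; what a row does not reach only later rows make up. A row lasts 1/10 s, in which the tool goes at most 50 mm and 8.59 degrees, less where a joint would pass 70% of its speed; a pose out of reach is approached as far as the arm can. A call with a gripper value outside its range is refused whole. The fingers move at their own pace and stop on an object; the grip force is fixed at half the most. Time passes only in rows, so rows that repeat a pose let the fingers close. It gives the time, the measured TCP pose, the force and the opening at its end, in the units of the state.
- get_state(): the state, without advancing time (a new reading comes with each control period).
- capture(name): name is "scene" or "side" or "wrist"; returns a dict with "pixels" (480x640x3 uint8, red, green, blue), "mtx" (3x3 intrinsics, pixels), "world_from_camera" (4x4, takes a point from camera to world coordinates). Camera axes: x right, y up, looking along -z (the intrinsics and any distortion apply to the point x, -y, -z); pixel columns grow to the right and rows downward; lengths in m; the calibration is good to about 2 mm. A picture is of the moment at which its call begins. There is no depth.
- hand_in(): hands the job in, once; it reports no verdict.
The state is a dict: "time_s": time; "joint_pos": joint angles; "dq": joint speeds; "joint_efforts": joint torques, N m; "tcp_pos": TCP position; "tool_rot": TCP orientation; "contact_force": force on the tool from outside, world axes, zero at the start; "ft_torque": the same for the moment, N m; "finger_gap": opening from 0.0 (shut) to 1.0 (fully open).
Only numpy, scipy, OpenCV 4.12 (cv2) and the standard library are available. Lean on these libraries where they do the work, as an engineer would, in place of code of your own. Each camera call takes 0.05 s, during which the arm holds its last target.

TASK

Take the work rest out of its parking stand and put its T-shaped foot down through the slot of the bench socket (the slotted insert sits a few millimetres off the middle), press it down against the spring, turn it a quarter turn clockwise (seen from above) up to the stop and let it rise so that it is locked, upright and released. Feel your way in gently: never push the socket's insert down with more than about 25 N, do not jam the foot hard in the slot or against the stop, and leave the other things on the bench where they are.

Things in the scene. Friction and masses are not known exactly. Their poses are not given: they have to be found in the camera images.
- rest: the work rest, about 120 g, 55 mm tall, upright. From below: steel T-bar foot 30 mm long (own x), 8 wide, z 0 to 8 mm; round 8 mm shank to z 21; steel disc 50 mm across, z 21 to 25; beech bar, z 25 to 55. Origin: centre of the T-bar's underside. Half a turn leaves it the same
- grip (a point): middle of the rest's beech bar, 43 mm above the rest's origin; the bar is 60 mm long (x, parallel to the T-bar), 14 mm wide (y), 30 mm high: grip it across its width
- stand: the fixed grey plastic parking stand, a square open cup 52 mm wide (64 mm foot), 30 mm high, hole 40 x 40 mm; the rest's disc lies on its rim, with the rest's origin 9 mm above the bench. Origin: underside centre
- socket: the fixed aluminium bench socket, a block 90 x 90 mm, 55 mm high, on a 110 mm foot plate. Flush in its top a steel slotted insert, 65 x 51 mm, sits 3 to 7 mm off the middle along the socket's y (friction 12 N holds it) and yields downwards above 15 N, 3 N per mm, 4 mm at most. Origin: underside centre, on the bench; z up
- slotplate (a joint): how far the slotted insert has been pushed down, 0 to 0.004 m: 0 up to a push of 15 N, 0.0034 m at 25 N; springs back
- slot (a point): centre of the socket's top face, 55 mm above the bench; the slot's centre lies 3 to 7 mm from it along the socket's y: find it by sight or feel. The slot goes through the insert's 5 mm plate, is 35 mm long (socket's x) and 10 mm wide (y), sharp-edged, its yaw the socket's
- spring (a point): middle position of the top of the free spring plunger (24 mm across, moves with the insert) under the slot, 46 mm above the bench; the T-bar pushes it down: 3 N at first, 1 N more per mm. Turn with about 12 N of push, the rest's origin near 37 mm above the bench; at 34 mm the rest's disc hits the plate hard
- groove (a point): middle position of the cross groove (along y) under the insert's plate, 50 mm above the bench. 3 mm ridges lie before it: turn with the rest's origin below 39 mm. Stops allow only the clockwise turn (from above), ending at 90 degrees, 4 to 8 degrees of play. Let up, the spring lifts the rest to origin 42 mm, T-bar top on the plate
- model: bystander, leave alone: a cream plaster dental cast, 62 x 56 mm base, 26 mm tall; origin under its centre
- bowl: bystander, leave alone: a rubber mixing bowl, 100 mm across, 55 mm tall; origin under its centre
- bottle: bystander, leave alone: a white plastic bottle, 48 mm across, 120 mm tall; origin under its centre
- jar: bystander, leave alone: an amber glass jar with a black cap, 60 mm across, 60 mm tall; origin under its centre
- spatula: bystander, leave alone: a lying mixing spatula 170 mm long
- brush: bystander, leave alone: a lying brush 160 mm long
- wax: bystander, leave alone: a brown-red block of wax, 70 x 35 x 14 mm; origin under its centre

How it is judged:
On the way, in this order (a step that is already met when the one before it is completed fails the run):
1. the T-bar has gone down through the slot, below the plate and the ridges (z of rest in the frame of socket below 0.0395 m and horizontal distance between rest and slot below 0.0095 m and angle between the x axis of rest and the x axis of socket, either way round below 0.3 rad), for 0.05 s.
2. the rest has been turned a quarter turn under the plate (z of rest in the frame of socket below 0.0435 m and horizontal distance between rest and slot below 0.0095 m and angle between the x axis of rest and the y axis of socket, either way round below 0.2 rad), for 0.05 s.
At the end, for the whole second after the job is handed in: the rest stands in the socket, within 9.5 mm of the middle of the socket's top and 0.12 rad of upright, its T-bar across the slot (within 0.18 rad of a quarter turn), risen into the groove (origin 40.5 to 43.5 mm above the socket's underside), at rest and released (horizontal distance between rest and slot below 0.0095 m and angle between the x axis of rest and the y axis of socket, either way round below 0.18 rad and angle between rest's own z axis and vertical below 0.12 rad and z of rest in the frame of socket between 0.0405 and 0.0435 m and linear speed of rest below 0.02 m/s); the robot touches nothing.
It fails at once if the socket's insert is pushed down with more than 25 N (it has yielded 3.4 mm) (value of joint slotplate above 0.0034 m).
It fails at once if the rest is jammed in the socket (all their contact forces, the opposing ones too, add up to over 100 N) (contact force between rest and socket above 100 N).
It fails at once if one of the other things on the bench is moved by more than 20 mm (distance of any of model, bowl, bottle, jar, spatula, brush, wax from where it was at the start of the episode above 0.02 m).
It also fails if it takes over 72 s, if anything falls off the work surface, if the arm or the gripper's body presses on something with over 40 N, if the wrist force passes 120 N, or if a joint passes its speed limit or range.

## Working session

There is one attempt and no reset: what is moved stays moved. The work goes in short steps, Python scripts to look and compute and a tool call to move; the robot and the scene stay as the last step left them, time stands still between calls to the robot, and variables do not carry over. Pictures are saved under pics/ and viewed, and the job is handed in when it is done.

Besides the shell and the picture viewer there is one more tool, called after "Call:" by a JSON object that holds its "api" and its "payload", one argument or row to a line. move_arm: Moves the arm, as the interface text tells. Its arguments: {"type":"object","properties":{"xyz":{"type":"array","items":{"type":"array","items":{"type":"number"}}},"turn":{"type":"array","items":{"type":"number"}},"grip":{"type":"array","items":{"type":"number"}}},"required":["xyz","turn","grip"]}

```bash
mkdir -p pics
cat > h.py <<'E'
import numpy as np, cv2
from bench import get_state, capture, hand_in, pinch_z
def snap(n,f):
    c=capture(n); cv2.imwrite(f'pics/{f}.png',c['pixels'][:,:,::-1]); np.savez(f'pics/{f}.npz',**c); return c
def ray(c,u,v):
    K=c['mtx'];T=c['world_from_camera']
    d=np.array([(u-K[0,2])/K[0,0],-(v-K[1,2])/K[1,1],-1.0])
    return T[:3,3],T[:3,:3]@d
def onz(c,u,v,z):
    o,d=ray(c,u,v); return o+d*(z-o[2])/d[2]
def proj(c,p):
    T=c['world_from_camera'];K=c['mtx'];q=T[:3,:3].T@(np.array(p)-T[:3,3])
    return K[0,0]*q[0]/-q[2]+K[0,2],K[1,1]*-q[1]/-q[2]+K[1,2]
E
python3 - <<'E'
from h import *
for n in ['scene','side','wrist']:
    c=snap(n,n+'0'); print(n,c['mtx'],c['world_from_camera'],c.keys())
print(get_state(),pinch_z)
E
```

```text
scene [[469.81541449   0.         310.40639895]
 [  0.         469.81541449 238.77104752]
 [  0.           0.           1.        ]] [[ 0.33175575 -0.57924641  0.74458828  1.46830064]
 [ 0.9433498   0.19917429 -0.26536911 -0.34398265]
 [ 0.00541126  0.79044494  0.6125092   0.83539504]
 [ 0.          0.          0.          1.        ]] dict_keys(['pixels', 'mtx', 'world_from_camera'])
side [[443.83867808   0.         313.2220871 ]
 [  0.         443.83867808 236.10790237]
 [  0.           0.           1.        ]] [[-0.99728109  0.05993839 -0.04286974  0.49257628]
 [-0.07297632 -0.72243892  0.68757288  0.67396132]
 [ 0.01024124  0.68883191  0.72484875  0.76176985]
 [ 0.          0.          0.          1.        ]] dict_keys(['pixels', 'mtx', 'world_from_camera'])
wrist [[357.58636567   0.         316.38228392]
 [  0.         357.58636567 237.23830585]
 [  0.           0.           1.        ]] [[ 0.4494504   0.85193963  0.26868795  0.37946693]
 [-0.89330394  0.42916008  0.13352789 -0.56496862]
 [-0.00155244 -0.30003417  0.95392719  0.38453665]
 [ 0.          0.          0.          1.        ]] dict_keys(['pixels', 'mtx', 'world_from_camera'])
{'time_s': 0.15, 'joint_pos': array([-1.14182610e+00,  1.16384753e-01,  1.44210304e+00,  1.47161946e-05,
        1.58399444e+00, -3.77894320e-02]), 'dq': array([ 0.00086472, -0.00209165, -0.00332857,  0.0005642 , -0.00126774,
       -0.00110059]), 'joint_efforts': array([ 6.71115549e-05, -7.21763277e+01, -6.22948551e+01,  7.78612588e-02,
        2.24978995e-02, -7.27291967e-05]), 'tcp_pos': array([ 0.30368627, -0.60265777,  0.21807418]), 'tool_rot': array([-3.05557324e+00, -7.26344657e-01,  2.48823360e-04]), 'contact_force': array([ 0.07658061, -1.12042272,  0.11641848]), 'ft_torque': array([0.02357195, 0.06464255, 0.01868833]), 'finger_gap': 0.9996055094296049} 0.0188
```

View pics/scene0.png

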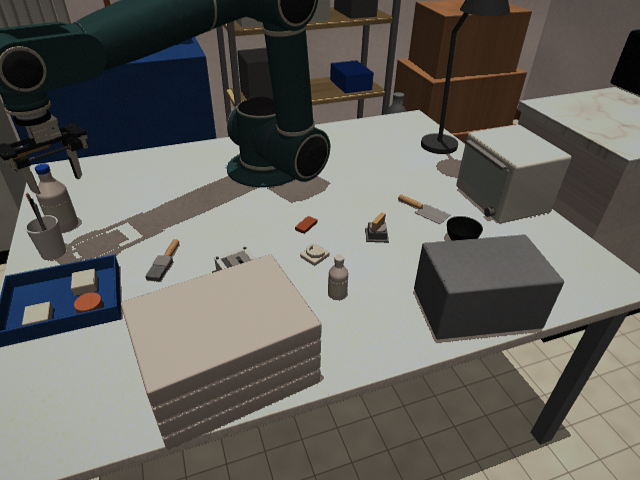

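View pics/side0.png

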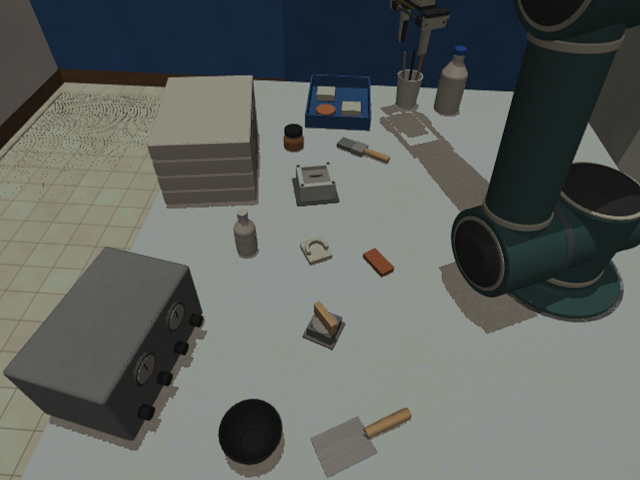

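View pics/wrist0.png

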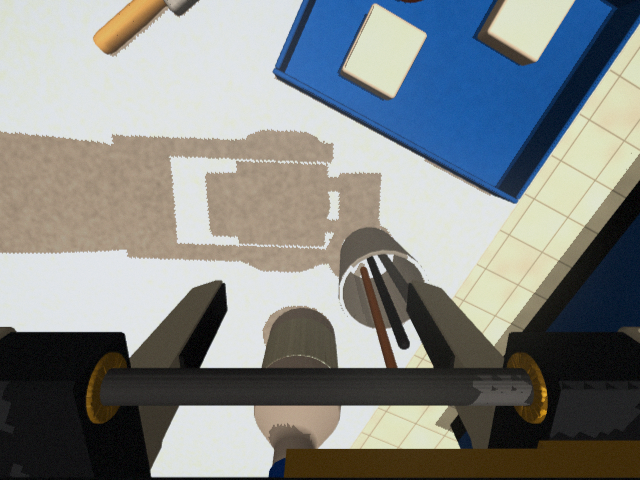

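Run:
```python
from h import *
a=cv2.imread('pics/side0.png')
x=cv2.resize(a[290:355,295:355],None,fx=6,fy=6,interpolation=cv2.INTER_CUBIC)
y=cv2.resize(a[155:215,285:345],None,fx=6,fy=6,interpolation=cv2.INTER_CUBIC)
b=cv2.imread('pics/scene0.png')
z=cv2.resize(b[200:250,350:410],None,fx=6,fy=6,interpolation=cv2.INTER_CUBIC)
im=np.zeros((760,720,3),np.uint8); im[:390,:360]=x; im[:360,360:]=y; im[400:700,:360]=z
cv2.imwrite('pics/crop0.png',im[:600] if 0 else cv2.resize(im,None,fx=.78,fy=.78))
# bench positions estimate
c=dict(np.load('pics/side0.npz')); s=dict(np.load('pics/scene0.npz'))
print('rest top mid side',onz(c,325,317,.064),'scene',onz(s,378,219,.064))
print('socket slot',onz(c,316,176,.055))
for n,u,v,z in [('model',316,250,.01),('wax',378,262,.007),('bottle',246,250,.01),('bowl',250,440,.02),('jar',293,145,.02),('brush',365,150,.01),('spat',360,440,.01)]: print(n,onz(c,u,v,z).round(3))
```

```text
rest top mid side [0.49707528 0.21609147 0.064     ] scene [0.50652317 0.20205664 0.064     ]
socket slot [ 0.54265495 -0.20557841  0.055     ]
model [0.528 0.004 0.01 ]
wax [0.388 0.025 0.007]
bottle [0.686 0.017 0.01 ]
bowl [0.605 0.428 0.02 ]
jar [ 0.62  -0.384  0.02 ]
brush [ 0.414 -0.392  0.01 ]
spat [0.428 0.411 0.01 ]
```

View pics/crop0.png

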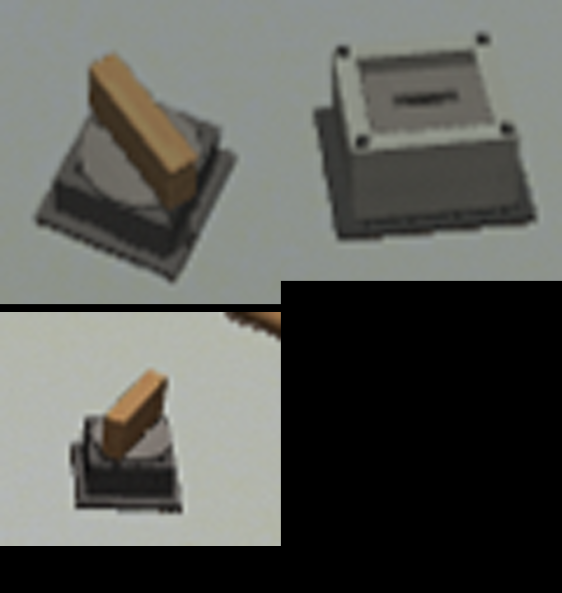

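```bash
cat >> h.py <<'E'
from scipy.spatial.transform import Rotation as Ro
def tool():
    s=get_state(); return s,Ro.from_rotvec(s['tool_rot']).as_matrix()
def shift(target):
    s,R=tool(); return (R.T@(np.array(target)-s['tcp_pos'])*100).round(2)
E
python3 - <<'E'
from h import *
s,R=tool(); print(R.round(3)); 
c=dict(np.load('pics/side0.npz'))
f=lambda x,y:(295+x/4.68,290+y/4.68)
P=[onz(c,*f(x,y),.064) for x,y in [(102,58),(187,165)]]; d=P[1]-P[0];print('bar',P,np.linalg.norm(d),np.degrees(np.arctan2(d[1],d[0])),(P[0]+P[1])/2)
g=lambda x,y:(285+(x-281)/4.68,155+y/4.68)
P=[onz(c,*g(x,y),.055) for x,y in [(343,50),(482,39),(508,129),(362,143)]];print(np.array(P),np.mean(P,0))
for a,b in [(0,1),(3,2)]:
  d=P[a]-P[b];print(np.degrees(np.arctan2(d[1],d[0])))
P=[onz(c,*g(x,y),.055) for x,y in [(393,100),(458,97)]];print(np.array(P))
print(shift([.543,-.205,.23]))
E
```

```text
[[ 0.893  0.45  -0.   ]
 [ 0.45  -0.893  0.001]
 [ 0.    -0.001 -1.   ]]
bar [array([0.51440403, 0.1847474 , 0.064     ]), array([0.47801183, 0.23231584, 0.064     ])] 0.059892806156051095 127.4177642794452 [0.49620793 0.20853162 0.064     ]
[[ 0.59129557 -0.24377758  0.055     ]
 [ 0.51523642 -0.26034517  0.055     ]
 [ 0.49756628 -0.18355644  0.055     ]
 [ 0.57369807 -0.1655169   0.055     ]] [ 0.54444909 -0.21329902  0.055     ]
12.288504002380016
13.33046244513799
[[ 0.56029609 -0.20259006  0.055     ]
 [ 0.52557466 -0.20814452  0.055     ]]
[ 39.27 -24.74  -1.17]
```

Call:
{"api": "move_arm", "payload": {
  "xyz": [
    [39.3, -24.7, -1.2],
    [39.3, -24.7, -1.2],
    [39.3, -24.7, -1.2],
    [39.3, -24.7, -1.2],
    [39.3, -24.7, -1.2],
    [39.3, -24.7, -1.2],
    [39.3, -24.7, -1.2],
    [39.3, -24.7, -1.2],
    [39.3, -24.7, -1.2],
    [39.3, -24.7, -1.2],
    [39.3, -24.7, -1.2],
    [39.3, -24.7, -1.2],
    [39.3, -24.7, -1.2],
    [39.3, -24.7, -1.2],
    [39.3, -24.7, -1.2]
  ],
  "turn": [-1.33, -1.33, -1.33, -1.33, -1.33, -1.33, -1.33, -1.33, -1.33, -1.33, -1.33, -1.33, -1.33, -1.33, -1.33],
  "grip": [1, 1, 1, 1, 1, 1, 1, 1, 1, 1, 1, 1, 1, 1, 1]
}}

```text
time_s: 1.65
tcp_pos: [0.5431, -0.2061, 0.2303]
tool_rot: [-1.958, -2.456, -0.001]
contact_force: [0.1, -0.0, -0.6]
finger_gap: 0.998
```

Run:
```python
from h import *
c=snap('wrist','w1');s,R=tool();print(s['tcp_pos'],R.round(3),s['joint_pos'].round(3))
print(proj(c,[.543,-.205,.055]))
```

```text
[ 0.54318175 -0.20591222  0.23033864] [[-0.223  0.975 -0.   ]
 [ 0.975  0.223  0.001]
 [ 0.001 -0.    -1.   ]] [-4.070e-01 -9.100e-02  1.632e+00  1.000e-03  1.602e+00 -6.310e-01]
(np.float64(315.995826101377), np.float64(213.51247997429988))
```

View pics/w1.png

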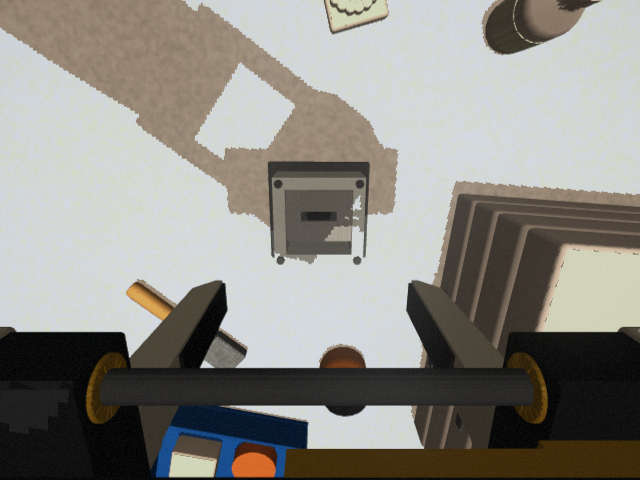

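Run:
```python
from h import *
a=cv2.imread('pics/w1.png')
cv2.imwrite('pics/w1c.png',cv2.resize(a[155:270,260:380],None,fx=5,fy=5,interpolation=cv2.INTER_CUBIC))
g=a.max(2).astype(int)
print(g[205:228,296:344:2])
```

```text
[[ 91  93  90  90  86  90  90  91  90  89  90  86  88  88  88  88  87  91
   87  90  90  90  93  95]
 [ 88  94  89  94  93  94  91  87  96  95  94  94  92  92  87  93  92  95
   92  93  92  91  93  92]
 [ 86  95  91  89  92  91  91  88  89  88  86  92  94  88  89  91  90  91
   89  91  92  90  93  89]
 [ 90  94  92  88  91  92  88  89  88  88  90  87  88  88  88  88  92  93
   88  89  93  91  94  91]
 [ 92  94  89  91  90  92  90  92  88  92  87  93  92  87  88  90  90  89
   88  95  90  88  89  89]
 [ 90  91  87  94  92  85  91  88  91  91  89  88  91  89  88  89  89  92
   88  91  93  88  91  94]
 [ 89  93  87  80  83  78  78  77  79  73  74  78  80  77  80  75  77  78
   81  82  79  88  92  93]
 [ 85  92  85  51  54  50  33  33  32  36  29  34  33  36  33  31  35  41
   50  54  60  94  91  88]
 [ 88  91  86  50  51  48  32  35  32  33  30  33  35  32  34  34  32  37
   53  54  58  91  94  92]
 [ 90  91  85  52  50  49  35  37  35  32  33  38  33  32  36  35  34  40
   52  55  62  89  87  94]
 [ 89  92  82  54  49  47  36  32  39  30  36  37  35  34  30  35  34  41
   50  51  65  8
[... 523 characters left out ...]
93  91  74  78  75  73  79  75  71  75  73  76  80  74  80  77  75
   79  76  81  89  88  87]
 [ 89  94  89  93  91  95  92  92  94  92  96  92  94  93  95  93  93  94
   99  96  92  89  89  92]
 [ 93  91  91  89  89  90  92  92  91  91  93  91  89  87  90  88  94  92
   92  93  94  90  92  91]
 [ 90  95  88  91  90  88  85  89  89  91  92  90  88  92  93  88  87  93
   93  93  89  92  93  92]
 [ 91  88  90  91  88  89  91  85  88  92  93  86  91  95  94  92  92  95
   90  89  93  90  97 117]
 [ 90  91  86  89  94  90  90  87  90  89  91  93  92  92  92  88  94  91
   92 116 118 117 128 167]
 [ 86  90  90  92  90  91  86  91  93  91  94  89  94  92  92  94  95  91
   94 172 174 168 168 167]]
```

View pics/w1c.png

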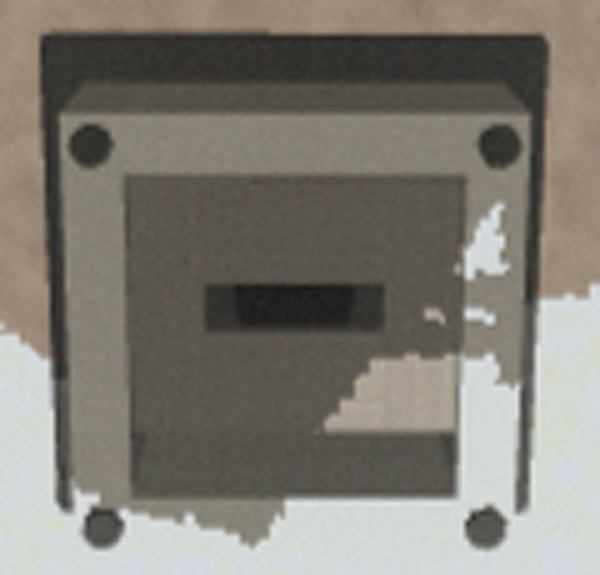

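Run:
```python
from h import *
c=dict(np.load('pics/w1.npz'));s,R=tool();t=s['tcp_pos']
f=lambda x,y:onz(c,260+x/5-.4,155+y/5-.4,.055)
P=np.array([f(*p) for p in [(90,146),(499,146),(485,528),(102,528)]])
ctr=P.mean(0);print(P.round(4),ctr.round(4))
ang=lambda d:np.degrees(np.arctan2(d[1],d[0]))
print([ang(P[1]-P[0]),ang(P[2]-P[3]),ang(P[0]-P[3])-90,ang(P[1]-P[2])-90],[np.linalg.norm(P[i]-P[i-1]) for i in range(4)])
Q=np.array([onz(c,u,v,.055) for u,v in [(301.2,211.3),(336.8,211.3),(336.8,221),(301.2,221)]]);q=Q.mean(0)
print(Q.round(4),q.round(4),ang(Q[1]-Q[0]),[np.linalg.norm(Q[i]-Q[i-1]) for i in range(4)])
print('offset in tool frame slot-ctr',(R.T@(q-ctr)*1000).round(1),'slot rel tcp tool',(R.T@(q-t)*1000).round(1),'tool y yaw',ang(R[:,1]))
print(shift([.5,.208,.2303]))
```

```text
[[ 0.5007 -0.1847  0.055 ]
 [ 0.577  -0.1673  0.055 ]
 [ 0.5944 -0.2436  0.055 ]
 [ 0.518  -0.261   0.055 ]] [ 0.5475 -0.2141  0.055 ]
[np.float64(12.818492836180845), np.float64(12.813961290708447), np.float64(12.759458617609582), np.float64(12.78723263012148)] [np.float64(0.07822416317930066), np.float64(0.07830666845851983), np.float64(0.07823032960489959), np.float64(0.07834458433095025)]
[[ 0.5284 -0.206   0.055 ]
 [ 0.5624 -0.1983  0.055 ]
 [ 0.5647 -0.2078  0.055 ]
 [ 0.5304 -0.2156  0.055 ]] [ 0.5465 -0.207   0.055 ] 12.816930133830713 [np.float64(0.00982218290212256), np.float64(0.03488360192230839), np.float64(0.009823197415880919), np.float64(0.03517628122281242)]
offset in tool frame slot-ctr [7.2 0.6 0. ] slot rel tcp tool [ -1.9   3.  175.3] tool y yaw 12.875828451896092
[4.131e+01 5.010e+00 4.000e-02]
```

Call:
{"api": "move_arm", "payload": {
  "xyz": [
    [41.3, 5, 0],
    [41.3, 5, 0],
    [41.3, 5, 0],
    [41.3, 5, 0],
    [41.3, 5, 0],
    [41.3, 5, 0],
    [41.3, 5, 0],
    [41.3, 5, 0],
    [41.3, 5, 0],
    [41.3, 5, 0],
    [41.3, 5, 0],
    [41.3, 5, 0]
  ],
  "turn": [-0.43, -0.43, -0.43, -0.43, -0.43, -0.43, -0.43, -0.43, -0.43, -0.43, -0.43, -0.43],
  "grip": [1, 1, 1, 1, 1, 1, 1, 1, 1, 1, 1, 1]
}}

```text
time_s: 2.9
tcp_pos: [0.5002, 0.2065, 0.2307]
tool_rot: [-1.391, -2.816, -0.001]
contact_force: [0.6, 0.1, 0.2]
finger_gap: 1.0
```

Run:
```python
from h import *
c=snap('wrist','w2');s,R=tool();print(s['tcp_pos'],R.round(3),s['joint_pos'].round(3))
u,v=proj(c,[.5,.208,.064]);print(u,v);u,v=int(u),int(v)
a=cv2.imread('pics/w2.png')
cv2.imwrite('pics/w2c.png',cv2.resize(a[v-50:v+50,u-60:u+60],None,fx=5,fy=5,interpolation=cv2.INTER_CUBIC))
```

```text
[0.50023191 0.20650121 0.23072094] [[-0.608  0.794 -0.   ]
 [ 0.794  0.608  0.001]
 [ 0.001  0.    -1.   ]] [ 3.440e-01 -1.800e-01  1.712e+00  1.000e-03  1.610e+00 -3.090e-01]
316.5840287646587 215.1012787651956
```

View pics/w2c.png

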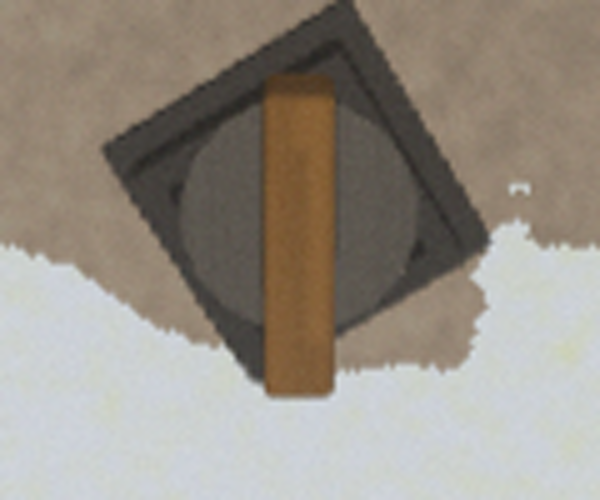

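View pics/w2.png

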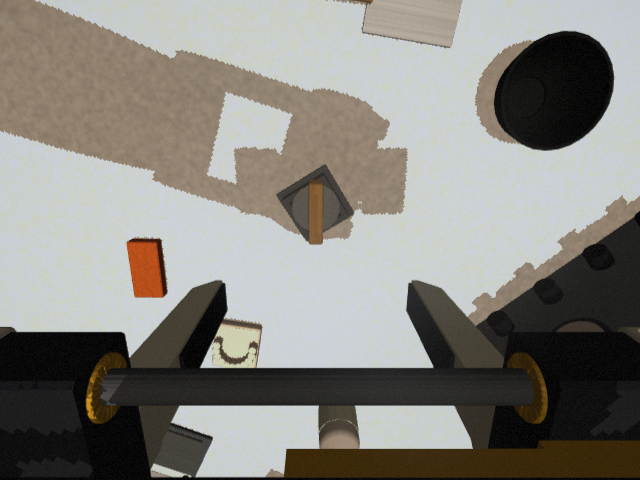

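Run:
```python
from h import *
c=dict(np.load('pics/w2.npz'));s,R=tool();t=s['tcp_pos']
f=lambda x,y:onz(c,256+x/5-.4,165+y/5-.4,.064)
P=np.array([f(*p) for p in [(264,95),(334,95),(333,397),(266,397)]]);m=P.mean(0)
d=(P[0]+P[1]-P[2]-P[3]);print(P.round(4),m.round(4),np.degrees(np.arctan2(d[1],d[0])),[np.linalg.norm(P[i]-P[i-1]) for i in range(4)])
print('tool x yaw',np.degrees(np.arctan2(R[1,0],R[0,0])),'rel',(R.T@(m-t)*1000).round(1))
```

```text
[[0.4756 0.2274 0.064 ]
 [0.486  0.2353 0.064 ]
 [0.5221 0.1882 0.064 ]
 [0.5117 0.1802 0.064 ]] [0.4988 0.2077 0.064 ] 127.43845345276735 [np.float64(0.059423650213835055), np.float64(0.01306210125812509), np.float64(0.05942589609693286), np.float64(0.013169984176950792)]
tool x yaw 127.41195357926738 rel [  1.7  -0.4 166.7]
```

Call:
{"api": "move_arm", "payload": {
  "xyz": [
    [0.17, -0.04, 5],
    [0.17, -0.04, 10],
    [0.17, -0.04, 14],
    [0.17, -0.04, 16],
    [0.17, -0.04, 17.5],
    [0.17, -0.04, 18.5],
    [0.17, -0.04, 19.1],
    [0.17, -0.04, 19.1],
    [0.17, -0.04, 19.1]
  ],
  "turn": [0, 0, 0, 0, 0, 0, 0, 0, 0],
  "grip": [1, 1, 1, 1, 1, 1, 1, 1, 1]
}}

```text
time_s: 3.85
tcp_pos: [0.4994, 0.2079, 0.0407]
tool_rot: [1.391, 2.816, 0.002]
contact_force: [0.8, 0.2, 0.3]
finger_gap: 0.999
```

Run:
```python
from h import *
c=snap('wrist','w3');s,R=tool();print(s['tcp_pos'],s['contact_force'])
```

```text
[0.4993769  0.20790949 0.04073093] [-0.10345961 -0.35661776  0.31463978]
```

View pics/w3.png

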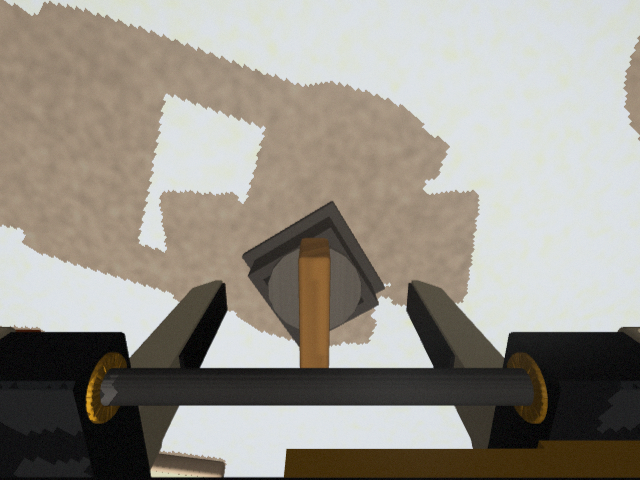

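Call:
{"api": "move_arm", "payload": {
  "xyz": [
    [0, -0.03, 0.2],
    [0, -0.03, 0.2],
    [0, -0.03, 0.2],
    [0, -0.03, 0.2],
    [0, -0.03, 0.2],
    [0, -0.03, 0.2],
    [0, -0.03, 0.2],
    [0, -0.03, 0.2],
    [0, -0.03, 0.2],
    [0, -0.03, 0.2],
    [0, -0.03, 0.2],
    [0, -0.03, 0.2]
  ],
  "turn": [0, 0, 0, 0, 0, 0, 0, 0, 0, 0, 0, 0],
  "grip": [1, 1, -1, -1, -1, -1, -1, -1, -1, -1, -1, -1]
}}

```text
time_s: 5.1
tcp_pos: [0.4991, 0.2077, 0.0387]
tool_rot: [1.391, 2.816, 0.002]
contact_force: [-0.6, -0.6, 0.3]
finger_gap: 0.19
```

Run:
```python
from h import *
c=snap('wrist','w4');s,R=tool();print(s['tcp_pos'],s['contact_force'],s['finger_gap']*93)
```

```text
[0.49912994 0.20771536 0.03873405] [0.77874845 0.43155894 0.8842658 ] 14.244660236965373
```

View pics/w4.png

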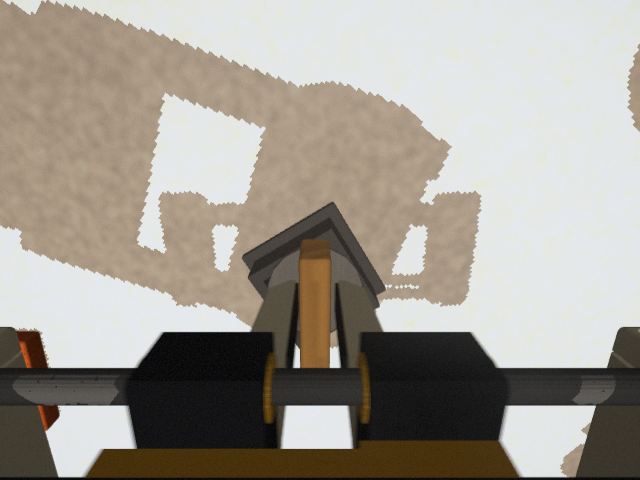

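Call:
{"api": "move_arm", "payload": {
  "xyz": [
    [0, 0, -1],
    [0, 0, -3],
    [0, 0, -6],
    [0, 0, -10],
    [0, 0, -14],
    [0, 0, -18],
    [0, 0, -18],
    [0, 0, -18]
  ],
  "turn": [0, 0, 0, 0, 0, 0, 0, 0],
  "grip": [-1, -1, -1, -1, -1, -1, -1, -1]
}}

```text
time_s: 5.95
tcp_pos: [0.4991, 0.2076, 0.2196]
tool_rot: [1.391, 2.815, 0.004]
contact_force: [0.2, -0.9, -1.6]
finger_gap: 0.147
```

Run:
```python
from h import *
c=snap('wrist','w5');s,R=tool();print(s['tcp_pos'],s['contact_force'],s['finger_gap']*93)
a=cv2.imread('pics/w5.png')
cv2.imwrite('pics/w5c.png',cv2.resize(a[220:380,240:400],None,fx=5,fy=5,interpolation=cv2.INTER_CUBIC)[:600])
print(shift([.5465,-.207,.2187]),s['joint_pos'])
```

```text
[0.49864215 0.20742619 0.21819774] [-0.27423388 -0.64832955 -1.01955471] 13.907650745730049
[-35.82 -21.38  -0.08] [ 3.46639705e-01 -1.80572014e-01  1.73183901e+00  5.95650936e-04
  1.58952907e+00 -3.06325701e-01]
```

View pics/w5c.png

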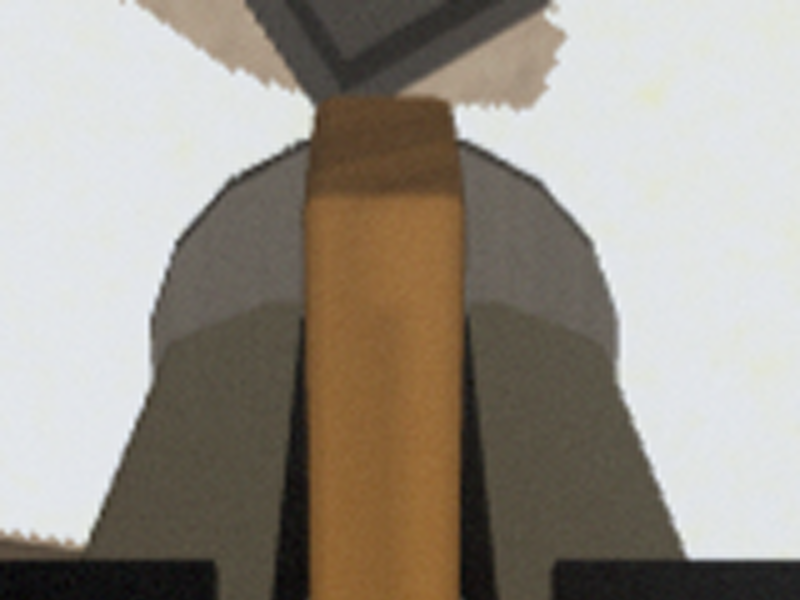

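Run:
```python
from h import *
c=dict(np.load('pics/w5.npz'));s,R=tool();t=s['tcp_pos']
f=lambda x,y,dz:R.T@(onz(c,240+x/5-.4,220+y/5-.4,t[2]+dz)-t)*1000
for x,y,dz in [(306,195,.0253),(463,195,.0253),(310,590,.0253),(459,590,.0253),(316,98,-.0047),(453,98,-.0047)]: print(f(x,y,dz).round(2))
# disc edge: center z top
for x,y in [(151,325),(618,325)]: print('disc',f(x,y,-.0047).round(2))
```

```text
[ 29.34  -5.91 -25.3 ]
[ 29.31   7.47 -25.28]
[ -9.4   -6.08 -25.31]
[ -9.44   7.6  -25.3 ]
[28.37 -6.07  4.7 ]
[28.35  7.82  4.72]
disc [  3.23 -23.8    4.68]
disc [ 3.11 25.55  4.73]
```

Run:
```python
from h import *
s,R=tool(); y=np.degrees(np.arctan2(R[1,0],R[0,0])); print(y,-np.radians(192.8-y),shift([.5757,-.2003,.2187]))
```

```text
127.41282361485473 -1.141221516503069 [-37.07 -18.65  -0.08]
```

Call:
{"api": "move_arm", "payload": {
  "xyz": [
    [-3, -1.5, 0],
    [-6, -3, 0],
    [-10, -5, 0],
    [-14, -7, 0],
    [-18, -9, 0],
    [-22, -11, 0],
    [-26, -13, 0],
    [-30, -15, 0],
    [-33, -16.7, 0],
    [-35.5, -17.9, 0],
    [-37.1, -18.6, 0],
    [-37.1, -18.6, 0],
    [-37.1, -18.6, 0],
    [-37.1, -18.6, 0]
  ],
  "turn": [-0.1, -0.2, -0.3, -0.4, -0.5, -0.6, -0.7, -0.8, -0.9, -1.0, -1.1, -1.141, -1.141, -1.141],
  "grip": [-1, -1, -1, -1, -1, -1, -1, -1, -1, -1, -1, -1, -1, -1]
}}

```text
time_s: 7.4
tcp_pos: [0.5759, -0.1999, 0.2167]
tool_rot: [0.348, -3.121, -0.003]
contact_force: [-1.1, 0.2, -0.9]
finger_gap: 0.149
```

Run:
```python
from h import *
c=snap('wrist','w6');s,R=tool();print(s['tcp_pos'],s['contact_force'],s['joint_pos'])
print(np.degrees(np.arctan2(R[1,0],R[0,0])),R[:,2],proj(c,[.5465,-.207,.055]))
```

```text
[ 0.57606792 -0.19983525  0.21705516] [ 0.41089585  0.21040228 -0.85663347] [-3.76268801e-01 -2.44860196e-02  1.58940093e+00  1.06699105e-03
  1.57772101e+00 -2.16921061e+00]
-167.27159902966054 [-5.78220340e-04  1.37567313e-03 -9.99998887e-01] (np.float64(315.6585860677355), np.float64(185.41204310435694))
```

View pics/w6.png

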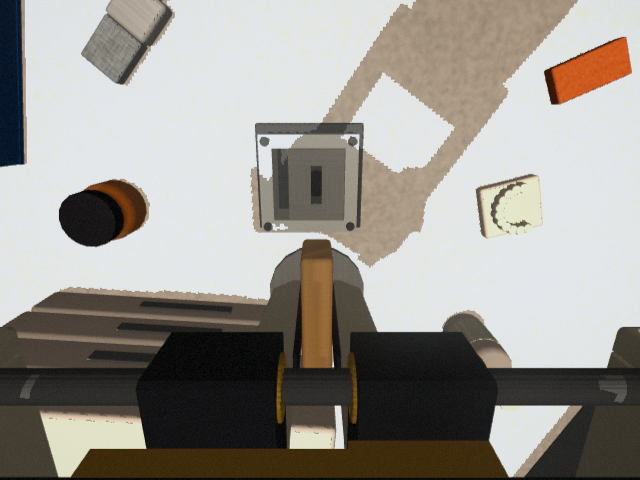

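Run:
```python
from h import *
c=dict(np.load('pics/side0.npz'))
for p in [(258,196),(258,150)]: print(onz(c,*p,0))
for z in (.1,.14,.18): print(z,onz(c,256,137,z),onz(c,254,78,z))
s=dict(np.load('pics/scene0.npz'))
print(onz(s,320,378,0),[onz(s,320,322,z) for z in (.1,.14,.18)],[onz(s,272,256,z) for z in (.1,.14,.18)])
w=dict(np.load('pics/w6.npz'))
```

```text
[ 0.69036032 -0.17949168  0.        ]
[ 0.72217931 -0.37859614  0.        ]
0.1 [ 0.70627945 -0.29666803  0.1       ] [ 0.76410616 -0.61313554  0.1       ]
0.14 [ 0.69336238 -0.23799934  0.14      ] [ 0.74769381 -0.53533829  0.14      ]
0.18 [ 0.68044531 -0.17933064  0.18      ] [ 0.73128147 -0.45754104  0.18      ]
[ 0.90966874 -0.12137331  0.        ] [array([ 0.84748088, -0.10027918,  0.1       ]), array([ 0.88124884, -0.11353483,  0.14      ]), array([ 0.9150168 , -0.12679048,  0.18      ])] [array([ 0.6085775 , -0.13669112,  0.1       ]), array([ 0.65534002, -0.14796623,  0.14      ]), array([ 0.70210254, -0.15924135,  0.18      ])]
```

Call:
{"api": "move_arm", "payload": {
  "xyz": [
    [-0.5, 0, 2],
    [-1, 0, 4.5],
    [-1.5, 0, 6.5],
    [-1.5, 0, 6.5],
    [-1.5, 0, 6.5],
    [-1.5, 0, 6.5]
  ],
  "turn": [0, 0, 0, 0, 0, 0],
  "grip": [-1, -1, -1, -1, -1, -1]
}}

```text
time_s: 8.05
tcp_pos: [0.5909, -0.1965, 0.1536]
tool_rot: [-0.348, 3.121, 0.001]
contact_force: [0.4, -0.8, -1.0]
finger_gap: 0.149
```

Run:
```python
from h import *
c=snap('wrist','w7');s,R=tool();print(s['tcp_pos'],s['contact_force'])
print(np.degrees(np.arctan2(R[1,0],R[0,0])),R[:,2],proj(c,[.5465,-.207,.055]))
a=cv2.imread('pics/w7.png')
cv2.imwrite('pics/w7c.png',cv2.resize(a[120:310,230:400],None,fx=3,fy=3,interpolation=cv2.INTER_CUBIC))
```

```text
[ 0.5909783  -0.19654325  0.15366191] [ 0.08665514  0.21151971 -0.84727452]
-167.27615529604617 [ 1.22036314e-03  6.42156997e-04 -9.99999049e-01] (np.float64(315.7385742325786), np.float64(178.29002574441276))
```

View pics/w7c.png

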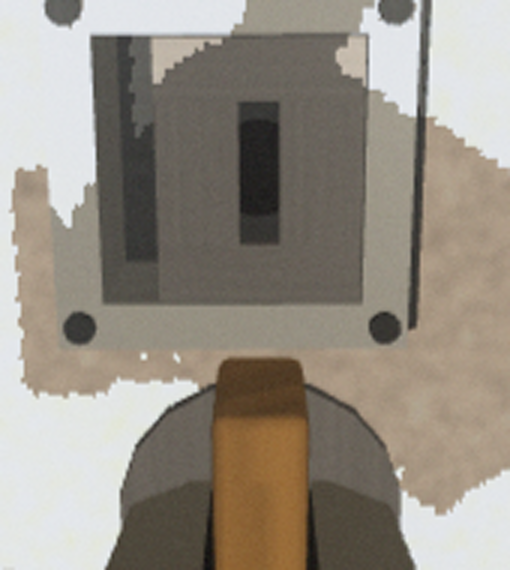

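Run:
```python
from h import *
a=cv2.imread('pics/w7.png').max(2).astype(float)
for v in (158,170,185,197): print(v,a[v-1:v+2,304:328].mean(0).round().astype(int))
print('col',a[145:210,310:322].mean(1).round().astype(int))
print('bar top edges',a[275:285,294:340].mean(0).round().astype(int))
```

```text
158 [102 103 101 103 103  78  57  57  57  54  55  58  57  57  55  55  56  54
  61  93 103 104 105 102]
170 [102 103 101 100 102  82  35  36  36  37  36  36  37  35  37  37  34  36
  44  87 102 103 104 102]
185 [102 102 100 102 102  83  35  32  34  30  36  34  33  32  31  33  34  36
  42  84 101 103 102 101]
197 [102 102 103 101 101  89  55  54  53  53  53  54  53  53  54  54  55  52
  57  86 101 104 100  99]
col [106 105 105 104 106 108 106 104  94  59  58  58  57  57  54  42  37  37
  37  37  37  35  36  36  37  37  35  36  36  36  34  36  36  34  35  35
  34  35  34  35  32  33  34  34  34  35  43  53  55  54  53  54  53  54
  55  59  79 101 100  99 101 102 100  99 100]
bar top edges [ 92  91  92  93  93  90  83 102 124 130 138 144 144 140 140 140 139 139
 140 141 143 143 143 145 146 149 149 152 153 153 155 154 152 152 151 145
 139 132 102  89  92  94  92  92  95  94]
```

Run:
```python
from h import *
c=dict(np.load('pics/w7.npz'));s,R=tool();t=s['tcp_pos']
f=lambda u,v,z:(R.T@(onz(c,u,v,z)-t)*1000).round(2)
print('slot',f(309.05,158,.055),f(322.8,158,.055),f(309.2,197,.055),f(322.8,197,.055))
print('slot ends',f(315.9,153.3,.055),f(315.9,201,.055))
print('bar',f(300.8,280,t[2]+.0253),f(332.0,280,t[2]+.0253))
k=lambda x,y:f(230+x/3-.33,120+y/3-.33,.055)
S=[k(63,10),k(397,10),k(385,328),k(80,328)];print(S,np.mean(S,0))
d=S[0]-S[3];e=S[1]-S[2];print(np.degrees([np.arctan2(d[1],d[0]),np.arctan2(e[1],e[0])]))
# camera in tool frame
Tc=c['world_from_camera'];print('cam in tool',R.T@(Tc[:3,3]-t),(R.T@Tc[:3,:3]).round(4))
w=dict(np.load('pics/w5.npz'))
```

```text
slot [60.52 -5.28 98.58] [60.51  4.71 98.58] [31.82 -5.36 98.62] [31.81  4.85 98.62]
slot ends [63.85 -0.3  98.58] [28.76 -0.34 98.62]
bar [ 19.98  -6.78 -25.33] [ 19.96   6.64 -25.32]
[array([ 84.77, -46.33,  98.53]), array([84.72, 32.28, 98.56]), array([ 6.76, 32.15, 98.66]), array([  6.83, -46.33,  98.64])] [45.77   -7.0575 98.5975]
[0.         0.09554187]
cam in tool [ 8.38353859e-02 -1.51213512e-04 -1.66503639e-01] [[-7.000e-04  9.536e-01  3.011e-01]
 [ 1.000e+00  9.000e-04 -6.000e-04]
 [-8.000e-04  3.011e-01 -9.536e-01]]
```

Run:
```python
from h import *
c=dict(np.load('pics/w7.npz'));s,R=tool();t=s['tcp_pos']
f=lambda u,v,z:(R.T@(onz(c,u,v,z)-t)*1000).round(2)
a=cv2.imread('pics/w7.png').astype(int)
print(a[250:268,310:322].mean(1).round().astype(int)[:,1:].tolist())
for v in (257.5,258.5,259.5):print(v,f(316,v,t[2]+.0253))
print('lower',f(316,239.4,t[2]-.0047))
tgt=t+R@np.array([.0465,-.0002,0]);print(tgt)
```

```text
[[60, 81], [62, 85], [64, 88], [64, 88], [63, 87], [62, 84], [61, 83], [60, 82], [67, 92], [80, 112], [90, 128], [95, 133], [100, 140], [103, 145], [104, 147], [105, 147], [105, 147], [104, 146]]
257.5 [ 30.31  -0.23 -25.34]
258.5 [ 29.86  -0.23 -25.34]
259.5 [ 29.41  -0.23 -25.34]
lower [28.66 -0.24  4.66]
[ 0.5456643  -0.20698005  0.15359991]
```

Call:
{"api": "move_arm", "payload": {
  "xyz": [
    [1.5, -0.02, 0],
    [3.5, -0.02, 0],
    [4.67, -0.02, 1],
    [4.67, -0.02, 3],
    [4.67, -0.02, 5],
    [4.67, -0.02, 5.5],
    [4.67, -0.02, 5.5],
    [4.67, -0.02, 5.5],
    [4.67, -0.02, 5.5]
  ],
  "turn": [0, 0, 0, 0, 0, 0, 0, 0, 0],
  "grip": [-1, -1, -1, -1, -1, -1, -1, -1, -1]
}}

```text
time_s: 9.0
tcp_pos: [0.5459, -0.2072, 0.0999]
tool_rot: [-0.348, 3.12, -0.0]
contact_force: [-0.2, 0.1, -1.9]
finger_gap: 0.145
```

```bash
cat > st.py <<'E'
from h import *
s,R=tool();print(s['time_s'],s['tcp_pos'].round(5),'F',s['contact_force'].round(2),'M',s['ft_torque'].round(3),'yaw',np.degrees(np.arctan2(R[1,0],R[0,0])).round(2),'shift to slot',shift([.5456,-.20698,s['tcp_pos'][2]]),'foot z',round(s['tcp_pos'][2]-.0297,4),s['finger_gap']*93)
E
python3 st.py
python3 - <<'E'
from h import *
snap('side','s8');snap('wrist','w8')
a=cv2.imread('pics/s8.png');b=cv2.imread('pics/w8.png')
x=cv2.resize(a[120:220,260:380],None,fx=5,fy=5,interpolation=cv2.INTER_CUBIC)
cv2.imwrite('pics/s8c.png',x)
E
python3 st.py
```

```text
9.0 [ 0.54591 -0.2072   0.09985] F [-0.17  0.05 -1.87] M [ 0.064 -0.188  0.024] yaw -167.28 shift to slot [ 0.03  0.03 -0.  ] foot z 0.0702 13.5007003308541
9.1 [ 0.54582 -0.20711  0.09944] F [ 0.51 -0.32 -0.21] M [ 0.087 -0.158  0.008] yaw -167.27 shift to slot [ 0.02  0.02 -0.  ] foot z 0.0697 14.077887057416335
```

View pics/s8c.png

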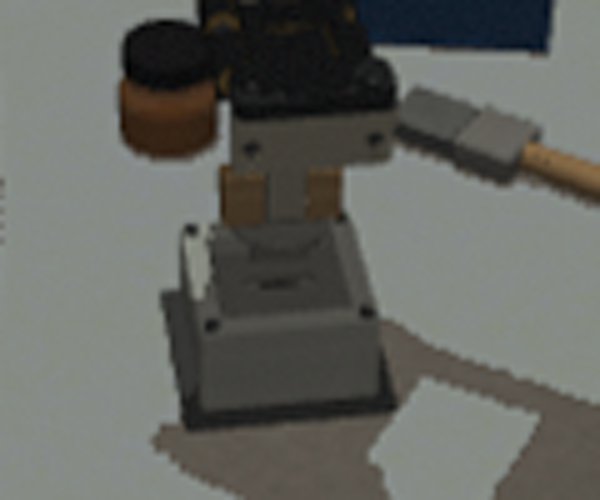

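View pics/w8.png

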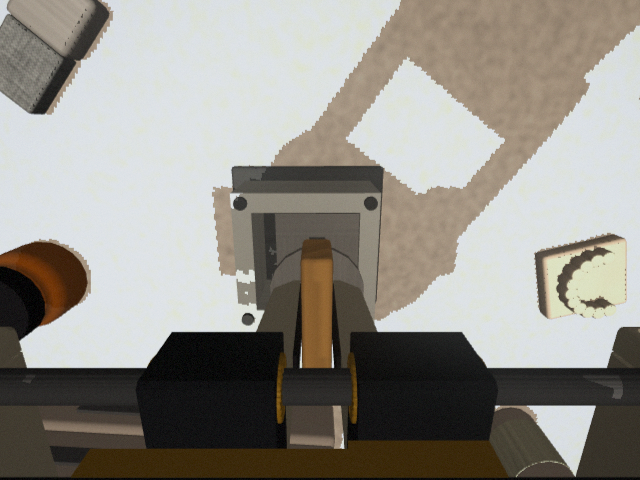

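Run:
```python
from h import *
b=cv2.imread('pics/w8.png')
cv2.imwrite('pics/w8c.png',cv2.resize(b[215:285,270:370],None,fx=7,fy=7,interpolation=cv2.INTER_CUBIC))
a=b.max(2).astype(int);print(a[234:242,300:334])
```

```text
[[ 96  93  96  93  97  93  94  93  95  95  91  98  94  97 100  97  97  98
   95  97  96  97  94  97  97  96  93  97  97  96 100  94 100 101]
 [ 91  95  92  94  91  89  91  90  96  94  95  92  93  92  95  92  92  91
   94  95  95  94  95  97  93  93  94  94  97  92  94  95  91  97]
 [ 90  94  91  91  92  94  89  95  94  86  87  88  91  87  86  88  88  89
   89  91  89  86  90  89  87  91  95  97  94  93  98  96  94  97]
 [ 90  93  92  92  91  91  91  92  91  64  62  65  62  61  64  64  67  62
   68  69  65  65  66  63  67  90  95  95  92  96  96  97  96  97]
 [ 90  92  91  92  95  90  91  94  92  64  49  53  51  54  54  54  57  55
   53  50  55  50  56  51  59  81  93  93  95  91  92  94  95  97]
 [ 94  89  91  90  89  90  86  87  88  78  66  67  72  69  71  65  67  71
   65  67  71  68  67  70  71  75  86  91  96  89  93  92  98  98]
 [ 91  92  91  89  82  80  84  80  84  77  80  80  82  74  82  79  79  79
   83  80  78  80  78  80  82  79  76  83  83  87  93  94  97  98]
 [ 93  93  88  85  81  81  78  81  83  78  80  78  79  76  84  78  73  80
   76  82  80  81  79  79  77  74  80  81  76  82  90  96  97  98]]
```

View pics/w8c.png

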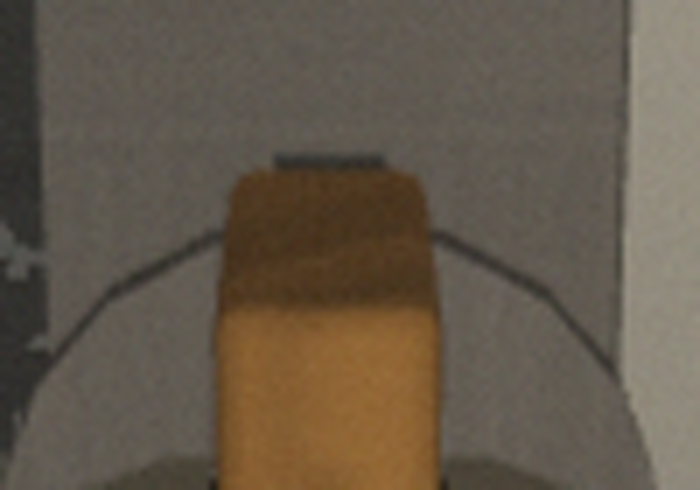

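Run:
```python
from h import *
c=dict(np.load('pics/w8.npz'));s,R=tool();t=s['tcp_pos']
f=lambda u,v,z:(R.T@(onz(c,u,v,z)-t)*1000).round(2)
print(f(308.5,237.5,.055),f(325,237.5,.055)); print(f(300.6,268,t[2]+.0253),f(332.4,268,t[2]+.0253),f(316.4,260,t[2]+.0253))
```

```text
[16.93 -5.05 44.41] [16.92  5.17 44.4 ]
[ 25.41  -6.93 -25.35] [ 25.4    6.63 -25.36] [ 29.05  -0.19 -25.36]
```

Call:
{"api": "move_arm", "payload": {
  "xyz": [
    [0, 0.02, 0.4],
    [0, 0.02, 0.8],
    [0, 0.02, 1.1],
    [0, 0.02, 1.25],
    [0, 0.02, 1.25],
    [0, 0.02, 1.25],
    [0, 0.02, 1.25]
  ],
  "turn": [0, 0, 0, 0, 0, 0, 0],
  "grip": [-1, -1, -1, -1, -1, -1, -1]
}}

```text
time_s: 9.8
tcp_pos: [0.5459, -0.2069, 0.0871]
tool_rot: [-0.348, 3.12, -0.0]
contact_force: [0.3, 0.1, -1.1]
finger_gap: 0.149
```

```bash
python3 st.py
```

```text
9.8 [ 0.54586 -0.20693  0.08706] F [ 0.27  0.1  -1.11] M [ 0.083 -0.131 -0.029] yaw -167.27 shift to slot [ 0.03  0.   -0.  ] foot z 0.0574 13.851470905564776
```

Call:
{"api": "move_arm", "payload": {
  "xyz": [
    [0, 0, 0.1],
    [0, 0, 0.2],
    [0, 0, 0.3],
    [0, 0, 0.4],
    [0, 0, 0.4]
  ],
  "turn": [0, 0, 0, 0, 0],
  "grip": [-1, -1, -1, -1, -1]
}}

```text
time_s: 10.3
tcp_pos: [0.5458, -0.2069, 0.0828]
tool_rot: [-0.348, 3.12, 0.0]
contact_force: [-0.2, 0.9, -0.9]
finger_gap: 0.149
```

```bash
python3 st.py
```

```text
10.3 [ 0.5458  -0.20689  0.08283] F [-0.16  0.93 -0.95] M [ 0.011 -0.157  0.022] yaw -167.27 shift to slot [ 0.02 -0.   -0.  ] foot z 0.0531 13.86578030818339
```

Call:
{"api": "move_arm", "payload": {
  "xyz": [
    [0, 0, 0.15],
    [0, 0, 0.3],
    [0, 0, 0.45],
    [0, 0, 0.6],
    [0, 0, 0.6]
  ],
  "turn": [0, 0, 0, 0, 0],
  "grip": [-1, -1, -1, -1, -1]
}}

```text
time_s: 10.8
tcp_pos: [0.5457, -0.2068, 0.0765]
tool_rot: [-0.348, 3.12, 0.0]
contact_force: [0.2, 0.4, -0.9]
finger_gap: 0.15
```

```bash
python3 st.py
```

```text
10.8 [ 0.5457  -0.20684  0.07654] F [ 0.21  0.38 -0.9 ] M [ 0.071 -0.105  0.049] yaw -167.27 shift to slot [ 0.01 -0.01 -0.  ] foot z 0.0468 13.957699653376906
```

Call:
{"api": "move_arm", "payload": {
  "xyz": [
    [0, 0, 0.15],
    [0, 0, 0.3],
    [0, 0, 0.45],
    [0, 0, 0.6],
    [0, 0, 0.6],
    [0, 0, 0.6]
  ],
  "turn": [0, 0, 0, 0, 0, 0],
  "grip": [-1, -1, -1, -1, -1, -1]
}}

```text
time_s: 11.4
tcp_pos: [0.5459, -0.2069, 0.071]
tool_rot: [-0.348, 3.12, -0.0]
contact_force: [-1.7, 0.5, 6.6]
finger_gap: 0.151
```

```bash
python3 st.py
```

```text
11.4 [ 0.54594 -0.2069   0.07101] F [-1.69  0.49  6.58] M [ 0.258  0.191 -0.025] yaw -167.27 shift to slot [ 0.03 -0.   -0.  ] foot z 0.0413 14.067814683177701
```

Call:
{"api": "move_arm", "payload": {
  "xyz": [
    [0, 0, 0.15],
    [0, 0, 0.3],
    [0, 0, 0.45],
    [0, 0, 0.45],
    [0, 0, 0.45],
    [0, 0, 0.45]
  ],
  "turn": [0, 0, 0, 0, 0, 0],
  "grip": [-1, -1, -1, -1, -1, -1]
}}

```text
time_s: 12.0
tcp_pos: [0.546, -0.207, 0.0672]
tool_rot: [-0.348, 3.12, -0.0]
contact_force: [-3.7, 2.4, 9.3]
finger_gap: 0.151
```

```bash
python3 st.py
```

```text
12.0 [ 0.54603 -0.20695  0.06725] F [-3.67  2.44  9.33] M [0.486 0.686 0.023] yaw -167.27 shift to slot [ 0.04  0.01 -0.  ] foot z 0.0375 14.04819949293297
```

Call:
{"api": "move_arm", "payload": {
  "xyz": [
    [0, 0, 0.08],
    [0, 0, 0.12],
    [0, 0, 0.12],
    [0, 0, 0.12],
    [0, 0, 0.12],
    [0, 0, 0.12]
  ],
  "turn": [0, 0, 0.05, 0.1, 0.15, 0.2],
  "grip": [-1, -1, -1, -1, -1, -1]
}}

```text
time_s: 12.6
tcp_pos: [0.5467, -0.2073, 0.0672]
tool_rot: [-0.032, 3.137, -0.002]
contact_force: [-0.8, -0.8, 9.5]
finger_gap: 0.15
```

```bash
python3 st.py
```

```text
12.6 [ 0.54668 -0.20729  0.06718] F [-0.78 -0.78  9.49] M [ 0.002  0.021 -0.007] yaw -178.85 shift to slot [ 0.11  0.03 -0.  ] foot z 0.0375 13.944054473727872
```

Call:
{"api": "move_arm", "payload": {
  "xyz": [
    [0.03, 0, 0.1],
    [0.03, 0, 0.12],
    [0.03, 0, 0.12],
    [0.03, 0, 0.12],
    [0.03, 0, 0.12],
    [0.03, 0, 0.12],
    [0.03, 0, 0.12]
  ],
  "turn": [0.08, 0.16, 0.24, 0.32, 0.4, 0.48, 0.56],
  "grip": [-1, -1, -1, -1, -1, -1, -1]
}}

```text
time_s: 13.3
tcp_pos: [0.5471, -0.2077, 0.0672]
tool_rot: [0.841, 3.02, -0.0]
contact_force: [0.0, -0.6, 9.8]
finger_gap: 0.154
```

```bash
python3 st.py
```

```text
13.3 [ 0.54709 -0.20769  0.06721] F [ 0.   -0.58  9.79] M [-0.057 -0.014  0.046] yaw 148.88 shift to slot [ 0.16 -0.02 -0.  ] foot z 0.0375 14.296535864736715
```

Call:
{"api": "move_arm", "payload": {
  "xyz": [
    [0.05, 0, 0.12],
    [0.08, 0, 0.12],
    [0.08, 0, 0.12],
    [0.08, 0, 0.12],
    [0.08, 0, 0.12],
    [0.08, 0, 0.12],
    [0.08, 0, 0.12]
  ],
  "turn": [0.08, 0.16, 0.24, 0.32, 0.4, 0.48, 0.56],
  "grip": [-1, -1, -1, -1, -1, -1, -1]
}}

```text
time_s: 14.0
tcp_pos: [0.5471, -0.2077, 0.0671]
tool_rot: [1.646, 2.665, 0.003]
contact_force: [0.2, 0.3, 10.3]
finger_gap: 0.149
```

```bash
python3 st.py
```

```text
14.0 [ 0.54708 -0.20765  0.06715] F [ 0.19  0.32 10.34] M [-0.081 -0.003  0.005] yaw 116.6 shift to slot [ 0.13 -0.1  -0.  ] foot z 0.0374 13.835284058994363
```

Call:
{"api": "move_arm", "payload": {
  "xyz": [
    [0.02, -0.02, 0.1],
    [0.02, -0.02, 0.11],
    [0.02, -0.02, 0.11],
    [0.02, -0.02, 0.11],
    [0.02, -0.02, 0.11]
  ],
  "turn": [0.05, 0.1, 0.15, 0.19, 0.19],
  "grip": [-1, -1, -1, -1, -1]
}}

```text
time_s: 14.5
tcp_pos: [0.5471, -0.2078, 0.0671]
tool_rot: [1.893, 2.495, 0.004]
contact_force: [-2.3, -0.7, 11.0]
finger_gap: 0.149
```

```bash
python3 st.py
```

```text
14.5 [ 0.54715 -0.20783  0.06712] F [-2.32 -0.69 11.02] M [0.082 0.578 0.004] yaw 105.63 shift to slot [ 0.12 -0.13 -0.  ] foot z 0.0374 13.846220302941486
```

Call:
{"api": "move_arm", "payload": {
  "xyz": [
    [0, 0, 0.08],
    [0, 0, 0.08],
    [0, 0, 0.08],
    [0, 0, 0.08]
  ],
  "turn": [0.025, 0.05, 0.05, 0.05],
  "grip": [-1, -1, -1, -1]
}}

```text
time_s: 14.9
tcp_pos: [0.5468, -0.2079, 0.067]
tool_rot: [1.955, 2.448, 0.004]
contact_force: [-7.7, 2.3, 12.6]
finger_gap: 0.151
```

```bash
python3 st.py
```

```text
14.9 [ 0.5468  -0.20789  0.06704] F [-7.68  2.26 12.61] M [0.362 1.595 0.088] yaw 102.77 shift to slot [ 0.12 -0.1  -0.  ] foot z 0.0373 14.004261758844569
```

Call:
{"api": "move_arm", "payload": {
  "xyz": [
    [0, 0, 0],
    [0, 0, -0.1],
    [0, 0, -0.2],
    [0, 0, -0.3],
    [0, 0, -0.4],
    [0, 0, -0.4],
    [0, 0, -0.4]
  ],
  "turn": [-0.02, -0.02, -0.02, -0.02, -0.02, -0.02, -0.02],
  "grip": [-1, -1, -1, -1, -1, -1, -1]
}}

```text
time_s: 15.6
tcp_pos: [0.5468, -0.2079, 0.0715]
tool_rot: [1.93, 2.467, 0.004]
contact_force: [-3.1, 0.9, 5.8]
finger_gap: 0.149
```

```bash
python3 st.py
```

```text
15.6 [ 0.54675 -0.20792  0.07146] F [-3.13  0.94  5.83] M [ 0.221  0.581 -0.013] yaw 103.91 shift to slot [ 0.12 -0.09 -0.  ] foot z 0.0418 13.828715148661713
```

Call:
{"api": "move_arm", "payload": {
  "xyz": [
    [0, 0, -0.02],
    [0, 0, -0.02],
    [0, 0, -0.02],
    [0, 0, -0.02],
    [0, 0, -0.02],
    [0, 0, -0.02],
    [0, 0, -0.02],
    [0, 0, -1],
    [0, 0, -3],
    [0, 0, -6],
    [0, 0, -10],
    [0, 0, -14],
    [0, 0, -14]
  ],
  "turn": [0, 0, 0, 0, 0, 0, 0, 0, 0, 0, 0, 0, 0],
  "grip": [-0.7, -0.5, -0.3, -0.2, -0.2, -0.2, -0.2, -0.2, -0.2, -0.2, -0.2, -0.2, -0.2]
}}

```text
time_s: 16.9
tcp_pos: [0.547, -0.208, 0.2184]
tool_rot: [1.925, 2.46, 0.007]
contact_force: [0.1, 0.4, -0.2]
finger_gap: 0.398
```

```bash
python3 st.py
python3 - <<'E'
from h import *
snap('wrist','w9');snap('side','s9')
b=cv2.imread('pics/w9.png');a=cv2.imread('pics/s9.png')
x=cv2.resize(b[150:330,240:400],None,fx=2.4,fy=2.4,interpolation=cv2.INTER_CUBIC)
y=cv2.resize(a[125:225,265:365],None,fx=4,fy=4,interpolation=cv2.INTER_CUBIC)
im=np.zeros((440,790,3),np.uint8);im[:x.shape[0],:x.shape[1]]=x;im[:400,390:790]=y
cv2.imwrite('pics/end.png',im)
E
```

```text
16.9 [ 0.54696 -0.20799  0.2184 ] F [ 0.08  0.39 -0.24] M [ 0.032 -0.136  0.024] yaw 103.91 shift to slot [ 0.13 -0.11 -0.  ] foot z 0.1887 37.00964474494886
```

View pics/end.png

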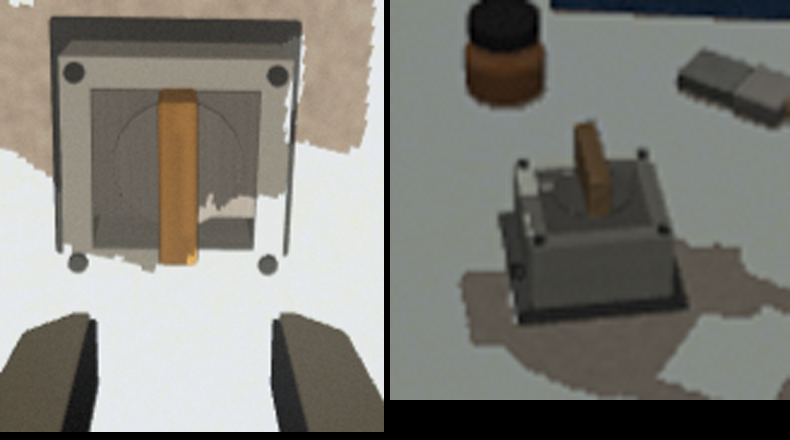

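Run:
```python
from h import *
c=dict(np.load('pics/w9.npz'))
k=lambda x,y,z:onz(c,240+(x+.5)/2.4-.5,150+(y+.5)/2.4-.5,z)
S=np.mean([k(74,72,.055),k(278,76,.055),k(268,264,.055),k(78,262,.055)],0)
for z in (.093,.097,.101):
    B=np.array([k(159,100,z),k(198,100,z),k(197.5,265,z),k(159,265,z)])
    d=B[0]+B[1]-B[2]-B[3]
    print(z,B.mean(0).round(4),'dist',(B.mean(0)-S)[:2].round(4),np.hypot(*(B.mean(0)-S)[:2]).round(4),'yaw',np.degrees(np.arctan2(d[1],d[0])),'len',np.linalg.norm(d)/2,'w',np.linalg.norm(B[0]-B[1]))
print(S)
# two-view height: bar top side px
s=dict(np.load('pics/s9.npz'))
q=lambda x,y:(265+(x-390+.5)/4-.5,125+(y+.5)/4-.5)
for z in (.093,.097,.101): print(z,(onz(s,*q(585,124),z)+onz(s,*q(600,185),z))/2)
```

```text
0.093 [ 0.5473 -0.2078  0.093 ] dist [-0.0002  0.0058] 0.0058 yaw 103.68357992811325 len 0.060703416771177736 w 0.013354229223472095
0.097 [ 0.5469 -0.2067  0.097 ] dist [-0.0006  0.007 ] 0.007 yaw 103.68357992811329 len 0.0598691018809393 w 0.013170687128456357
0.101 [ 0.5466 -0.2055  0.101 ] dist [-0.0009  0.0081] 0.0081 yaw 103.68357992811333 len 0.05903478699070088 w 0.012987145033440398
[ 0.54750897 -0.21363569  0.055     ]
0.093 [ 0.54534873 -0.20832341  0.093     ]
0.097 [ 0.54503309 -0.20304635  0.097     ]
0.101 [ 0.54471745 -0.19776929  0.101     ]
```

```bash
python3 -c "
from h import *
print(hand_in())"
```

```text
the job is handed in; nothing more can be done
None
```

The rest is in the socket, turned a quarter turn clockwise to the stop, risen to its locked height and released. I handed the job in at about 17 s on the robot's clock. It reports no verdict.

- **Slot and insertion:** I took the rest from its stand and found the slot with the wrist camera, about 7 mm off the socket's middle. The foot went through the slot on the first try with no noticeable contact force.
- **Pressing and turning:** I pressed it to about 37.4 mm origin height. The turn took about 10 N of push and showed about 13 N with roughly 8 N of sideways force when it met the stop. I then eased it back 0.02 rad, let the spring lift it, and opened the gripper.

The last checks, all consistent with a locked rest:

| Check | Measured | Required |
|---|---|---|
| Bar angle, off a quarter turn | about 0.9° | within 0.18 rad (10.3°) |
| Distance from middle of socket top | about 7 mm | under 9.5 mm |
| Origin height at release, from the arm position | about 41.8 mm | 40.5 to 43.5 mm |
| Wrist force after the gripper lifted clear | near zero | robot touches nothing |

- **Height and tilt less certain:** After release, I checked the height only by the bar's apparent size. In the wrist picture that matches a top at 97 mm, which is an origin of 42 mm. I judged uprightness by eye. The side view put the bar 2 to 4 mm away from the wrist camera's position, because I read it roughly from coarse pixels.
- **Other items:** I did not measure the bystanders' positions again at the end. No contact with them was seen.

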